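# Load the bench incubator and hold its lid part open

### The job

Stand the amber jar, the white pot and the orange flask upright in the incubator's tray, in any order, setting them down rather than dropping them, with the lid left standing open. Then take the lid by its black grip bar, bring it forward to 60 degrees open, and finish still holding the bar so that the lid stays there for fitting a probe: it would fall shut if let go, so never let it drop. Leave the wash bottle, the beaker and the tip box alone.

Things in the scene. Friction and masses are not known exactly. Their poses are not given: they have to be found in the camera images.
- incubator: White fixed bench incubator, an open-topped box 200 (x) x 280 (y) x 95 mm tall, walls 12 mm, black tray floor 25 mm above its underside (inside 176 x 256 mm, 70 mm deep). Origin at the centre of its underside, z up; its front (own -x) faces roughly to the robot, the lid's hinge runs along its far (+x) top edge. Place and yaw vary.
- lid (a joint): Lid angle in rad: 0 shut (level), 1.047 = 60 degrees open, 1.57 upright, stop at 1.95. Starts leaning back past upright (1.62 to 1.80), kept by hinge friction of 0.09 N m; it stays by itself only from about 1.32 to 1.82 and falls shut from below about 1.3. Clear blue 6 mm panel, 200 x 280 mm, in a blue frame; with its bar 0.33 kg.
- lid_hinge (a point): Middle of the lid's hinge line, which runs along the incubator's y axis, 100 mm behind its centre and 95.5 mm above the bench.
- lid_bar (a point): Black round grip bar of the lid, 12 mm diameter, 110 mm long, parallel to the hinge, 38 mm beyond the lid's free edge on a blue 10 mm arm at each end (90 mm clear between). Origin at its middle, y along it, x in the lid's plane to the hinge. At lid angle a it is 238*cos(a) - 3*sin(a) mm before the hinge (incubator's -x) and 238*sin(a) + 3*cos(a) mm above it.
- jar: Amber glass jar with a black cap, 44 mm diameter, 60 mm tall (cap 42 mm diameter, top 16 mm), 130 g. Origin at the centre of its underside, z up; stands on the bench.
- pot: White plastic pot with a red lid, 50 mm tall, body 52 mm diameter, red lid 56 mm diameter (top 14 mm), about 90 g. Origin at the centre of its underside, z up; stands on the bench.
- flask: Small orange conical flask, 64 mm tall, base 48 mm diameter, cone narrowing to a clear neck at 30 mm height; neck and green stopper 22 mm diameter from 30 mm up to 64 mm, 80 g. Origin at the centre of its underside, z up; stands on the bench.
- wash_bottle: Bystander: white wash bottle with a blue cap, 60 mm diameter, 150 mm tall. Origin at the centre of its underside.
- beaker: Bystander: clear beaker, 70 mm diameter, 85 mm tall. Origin at the centre of its underside.
- tip_box: Bystander: blue box with a clear lid, 120 x 80 x 62 mm tall. Origin at the centre of its underside.

How it is judged:
On the way:
1. jar, pot and flask all stand upright on the incubator's tray floor, let go, while the lid still stands open beyond 74 degrees (x of jar in the frame of incubator between -0.068 and 0.068 m and y of jar in the frame of incubator between -0.108 and 0.108 m and z of jar in the frame of incubator between 0.019 and 0.031 m and angle between each of jar, pot, flask's own z axis and vertical below 0.15 rad and contact force between the fingers and jar below 0.1 N and linear speed of each of jar, pot, flask below 0.03 m/s and x of pot in the frame of incubator between -0.062 and 0.062 m and y of pot in the frame of incubator between -0.102 and 0.102 m and z of pot in the frame of incubator between 0.019 and 0.031 m and contact force between the fingers and pot below 0.1 N and x of flask in the frame of incubator between -0.066 and 0.066 m and y of flask in the frame of incubator between -0.106 and 0.106 m and z of flask in the frame of incubator between 0.019 and 0.031 m and contact force between the fingers and flask below 0.1 N and value of joint lid above 1.3 rad), for 0.2 s.
At the end, for the whole second after the job is handed in: Jar, pot and flask stand upright (within 0.15 rad) on the tray floor between the walls, not touched by the fingers and at rest; the lid is at rest (below 0.2 rad/s) at 60 degrees open, within 6 degrees, and the fingers are still holding its grip bar (contact over 0.3 N) (x of jar in the frame of incubator between -0.068 and 0.068 m and y of jar in the frame of incubator between -0.108 and 0.108 m and z of jar in the frame of incubator between 0.019 and 0.031 m and angle between each of jar, pot, flask's own z axis and vertical below 0.15 rad and contact force between the fingers and jar below 0.1 N and linear speed of each of jar, pot, flask below 0.03 m/s and x of pot in the frame of incubator between -0.062 and 0.062 m and y of pot in the frame of incubator between -0.102 and 0.102 m and z of pot in the frame of incubator between 0.019 and 0.031 m and contact force between the fingers and pot below 0.1 N and x of flask in the frame of incubator between -0.066 and 0.066 m and y of flask in the frame of incubator between -0.106 and 0.106 m and z of flask in the frame of incubator between 0.019 and 0.031 m and contact force between the fingers and flask below 0.1 N and value of joint lid between 0.942478 and 1.15192 rad and velocity of joint lid between -0.2 and 0.2 rad/s and contact force between the fingers and lid_c3 above 0.3 N); the arm keeps its last pose, push and grip.
It fails at once if a bystander (wash bottle, beaker or tip box) is moved more than 25 mm or tipped (distance of any of wash_bottle, beaker, tip_box from where it was at the start of the episode above 0.025 m or angle between any of wash_bottle, beaker, tip_box's own z axis and vertical above 0.3 rad).
It fails at once if the lid goes below 35 degrees (it has dropped or been shut) (value of joint lid below 0.610865 rad).
It fails at once if a sample is dropped: let go upright more than 20 mm above the tray floor, over the incubator ((x of jar in the frame of incubator between -0.1 and 0.1 m and y of jar in the frame of incubator between -0.14 and 0.14 m and z of jar in the frame of incubator above 0.045 m and angle between jar's own z axis and vertical below 0.4 rad and contact force between the fingers and jar below 0.05 N) or (x of pot in the frame of incubator between -0.1 and 0.1 m and y of pot in the frame of incubator between -0.14 and 0.14 m and z of pot in the frame of incubator above 0.045 m and angle between pot's own z axis and vertical below 0.4 rad and contact force between the fingers and pot below 0.05 N) or (x of flask in the frame of incubator between -0.1 and 0.1 m and y of flask in the frame of incubator between -0.14 and 0.14 m and z of flask in the frame of incubator above 0.045 m and angle between flask's own z axis and vertical below 0.4 rad and contact force between the fingers and flask below 0.05 N)).
It also fails if it takes over 72 s, if anything falls off the work surface, if the arm or the gripper's body presses on something with over 40 N, if the wrist force passes 120 N, or if a joint passes its speed limit or range.

### The arm

A 6-joint arm with a two-finger parallel gripper is mounted at the origin on the work surface. World frame = base frame: x ahead of the robot, y to its left, z up, the work surface at z = 0. Lengths are in m, angles in rad, forces in N, time in s.
With the tool pointing down it reaches from about 0.375 to 0.9 m from the base axis. Payload 3.1 kg.
Tool frame: the origin (TCP) lies on the front face of the gripper's body, between the roots of the fingers; the fingertips stand 73 mm ahead of it and the grasp point (between the pads) lies 54 mm ahead of it (manip.tips_ahead is the distance from the TCP to the fingertips, in m); z points along the fingers, y is the line along which they close (so a half turn about z gives the same grasp; the last joint's range is limited). The gripper opens to 85 mm and grips with 20 to 120 N. Pads are 22 mm wide; open, the fingers measure 114 mm over their backs; the gripper's body (76 mm by 85 mm) begins 54 mm behind the grasp point. The pads swing forward as they close: fully open they stand 13 mm farther back than shut.
Start: joints at [1.151, 0.527, 1.433, -0, 1.181, -0.178], TCP at [0.149, 0.607, 0.304] pointing down, gripper open.
Joint ranges: [-3.08, 3.08], [-0.75, 2.2], [0.22, 2.44], [-1.43, 4.57], [0, 2.65], [-2.85, 2.85]. Speed limits (rad/s): [2.79, 2.79, 3.14, 3.14, 3.14, 3.14].

### API

Orientations are given as a unit quaternion [x, y, z, w].
In Python, from station import sense, eyes, workorder, manip gives the robot as it stands.
- The arm moves only by the shell command python3 -m inch 'ROWS' [OPENING] [FORCE]. ROWS is JSON, a list of rows, each an object of numbers: "dx", "dy", "dz": the shift along the tool's x, y, z in cm; "wx", "wy", "wz": the turn, a rotation vector about the tool's x, y, z in degrees. In form: [{"dx": .., "dy": .., "dz": .., "wx": .., "wy": .., "wz": ..}, ...]. A call has 1 to 10 rows; each row shifts and turns the commanded pose from where the row before left it, along the tool's axes as they then stand; what a row does not reach is not made up. A row lasts 1/8 s, in which the tool goes at most 62.5 mm and 10.7 degrees, less where a joint would pass 70% of its speed; a pose out of reach is approached as far as the arm can. A call with a gripper value outside its range is refused whole. OPENING is the opening, from 0 (shut) to 1 (fully open), set as the call begins (- or left out, the last holds). The fingers move at their own pace and stop on an object; FORCE is the grip in N (left out, the last holds). Time passes only in rows, so rows that do not move let the fingers close. It gives the time, the measured TCP pose, the force, the opening and the grip force at its end, in the units of the state.
- sense(): the state, without advancing time (a new reading comes with each control period).
- eyes.snapshot(name): name is "scene" or "top"; returns the picture (420x560x3 uint8, red, green, blue); there is no depth.
- eyes.camera_params(name): a dict with "fx", "fy", "cx", "cy" (pixels), "rvec" (rotation vector, rad) and "tvec" (3), from world to camera coordinates, as OpenCV has them. Camera axes: x right, y down, z forward; pixel columns grow to the right and rows downward; lengths in m; the calibration is good to about 2 mm. A picture is of the moment at which its call begins. camera_params takes no time and is no camera call.
- workorder.sign_off(): hands the job in; it is judged then, once.
The state is a dict: "t": time; "q": joint angles; "qd": joint speeds; "tau": joint torques, N m; "tcp_pos": TCP position; "tool_rot": TCP orientation; "force": force on the tool from outside, world axes, zero at the start; "ft_torque": the same for the moment, N m; "finger_gap": opening from 0.0 (shut) to 1.0 (fully open); "gripper_force": force on a finger pad.
Only numpy, scipy, OpenCV 4.12 (cv2) and the standard library are available. Lean on these libraries where they do the work, as an engineer would, in place of code of your own. Each camera call takes 0.05 s, during which the arm holds its last target. There are 200 camera calls.

## Working session

There is one attempt and no reset: what is moved stays moved. The work goes in short steps, Python scripts to look and compute and a shell command to move; the robot and the scene stay as the last step left them, time stands still between calls to the robot, and variables do not carry over. Pictures are saved under pics/ and viewed, at most 10 in all, crops included, and the job is handed in when it is done.

```bash
mkdir -p pics; ls; python3 - <<'E'
from station import sense, eyes
import cv2
s=sense();print(s['t'],s['tcp_pos'],s['tool_rot'],s['finger_gap'])
for n in("scene","top"):
    im=eyes.snapshot(n);cv2.imwrite(f'pics/{n}0.png',im[:,:,::-1]);print(n,eyes.camera_params(n))
E
```

```text
pics
0.0 [0.14877664 0.60643061 0.30292247] [ 1.20107201e-01  9.92760289e-01 -1.07833655e-03 -3.25818444e-04] 1.0048502836470765
scene {'fx': 432.35288035600325, 'fy': 432.35288035600325, 'cx': 283.9610213780615, 'cy': 210.70215536928106, 'rvec': array([ 2.24722137,  1.12467358, -0.40882867]), 'tvec': array([-0.33001019, -0.25290591,  1.33431114])}
top {'fx': 395.9074541923681, 'fy': 395.9074541923681, 'cx': 280.3955214165873, 'cy': 212.3915263708219, 'rvec': array([ 2.17397071, -2.15855787,  0.0940494 ]), 'tvec': array([0.04141673, 0.52636064, 1.01504405])}
```

View pics/scene0.png

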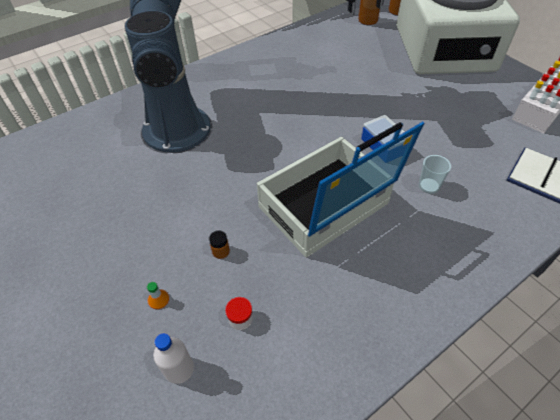

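View pics/top0.png

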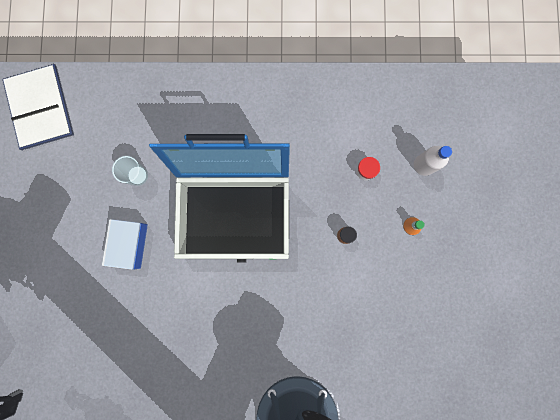

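Top view: the incubator's rim spans about px (175–289, 178–259). The jar cap is at (347,235), the pot lid at (369,168), the flask stopper at (419,225) and the bar at (216,137). Next I'll measure these more exactly.

```bash
cat > h.py <<'E'
import numpy as np, cv2
from station import sense, eyes
from scipy.spatial.transform import Rotation as R
def cam(n):
    c=eyes.camera_params(n);K=np.array([[c['fx'],0,c['cx']],[0,c['fy'],c['cy']],[0,0,1]]);return K,cv2.Rodrigues(c['rvec'])[0],c['tvec']
def back(n,uv,z):
    K,Rm,t=cam(n);d=Rm.T@np.linalg.solve(K,[uv[0],uv[1],1]);o=-Rm.T@t;return o+d*(z-o[2])/d[2]
def proj(n,P):
    K,Rm,t=cam(n);return cv2.projectPoints(np.array(P,float).reshape(-1,3),Rm,t,K,None)[0][:,0]
E
python3 - <<'E'
from h import *
T=cv2.imread('pics/top0.png');S=cv2.imread('pics/scene0.png')
def blobs(im,lo,hi,roi,tag,n,z):
    h=cv2.cvtColor(im,cv2.COLOR_BGR2HSV);m=cv2.inRange(h,lo,hi);k=np.zeros_like(m);x0,x1,y0,y1=roi;k[y0:y1,x0:x1]=m[y0:y1,x0:x1]
    c,l,st,ce=cv2.connectedComponentsWithStats(k)
    i=1+np.argmax(st[1:,4]);print(tag,n,st[i],ce[i].round(1),back(n,ce[i],z).round(4))
G=((45,80,40),(85,255,255))
blobs(T,(0,0,0),(180,255,50),(335,360,222,245),'jar','top',.06)
blobs(S,(0,0,0),(180,255,50),(205,232,228,248),'jar','scene',.052)
blobs(T,(0,150,120),(8,255,255),(350,390,150,185),'pot','top',.05)
blobs(S,(0,150,120),(8,255,255),(220,260,290,330),'pot','scene',.045)
blobs(T,*G,(405,430,215,235),'flask','top',.064)
blobs(S,*G,(140,165,278,298),'flask','scene',.058)
a=cv2.resize(T[125:270,140:300],None,fx=4,fy=4,interpolation=cv2.INTER_CUBIC);cv2.imwrite('pics/ct.png',a)
b=cv2.resize(S[110:260,250:435],None,fx=4,fy=4,interpolation=cv2.INTER_CUBIC);cv2.imwrite('pics/cs.png',b)
for p in((175,259),(289,258),(289,179),(176,179)): print(back('top',p,.095).round(4))
E
```

```text
jar top [341 230   1   1   1] [341. 230.] [ 0.479  -0.1088  0.06  ]
jar scene [210 231  17  17 239] [217.9 239.3] [ 0.4684 -0.1282  0.052 ]
pot top [359 157  21  21 348] [369. 167.] [ 0.6433 -0.1837  0.05  ]
pot scene [226 297  26  25 489] [238.1 309.2] [ 0.6427 -0.1852  0.045 ]
flask top [415 220   9   9  63] [419.1 224.2] [ 0.4947 -0.3045  0.064 ]
flask scene [147 282  11  11  95] [151.9 286.9] [ 0.494  -0.3073  0.058 ]
[0.4037 0.2999 0.095 ]
[0.4083 0.0227 0.095 ]
[0.6024 0.0237 0.095 ]
[0.6008 0.3041 0.095 ]
```

View pics/ct.png

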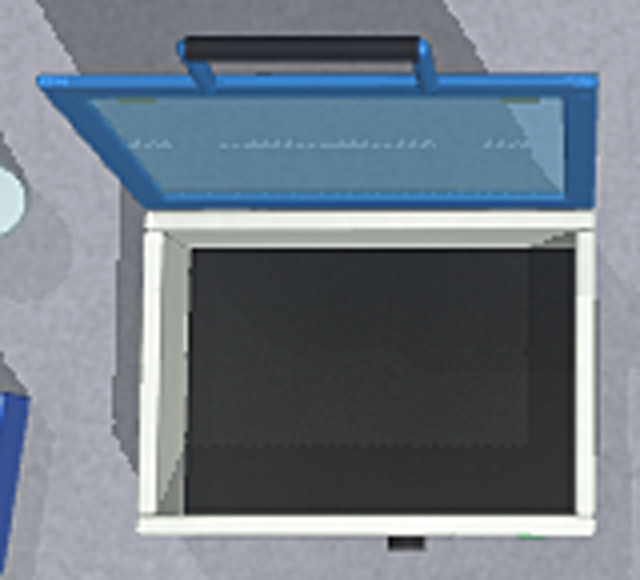

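View pics/cs.png

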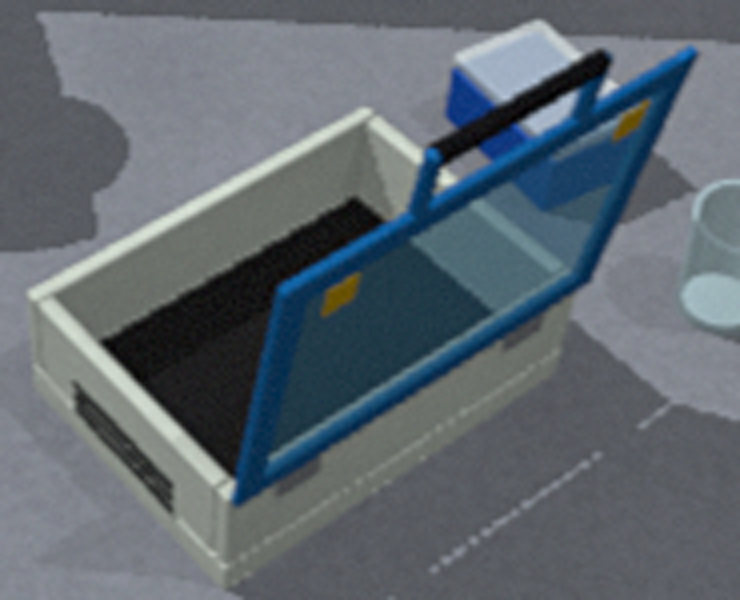

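Crops: rim corners and bar ends read clearly in both views. I'll fit the incubator pose and lid angle to them.

```bash
python3 - <<'E'
from h import *
from scipy.optimize import least_squares
f=lambda p,o:((np.array(p)+.5)/4-.5)+o
ot=np.array([140,125]);os_=np.array([250,110])
obsT=f([(138,533),(595,533),(594,213),(146,213),(183,47),(425,47)],ot)
obsS=f([(32,295),(368,110),(228,492),(437,155),(605,60)],os_)
def W(p,P):
    x,y,a=p[:3];c,s=np.cos(a),np.sin(a);P=np.array(P,float);return P@np.array([[c,s,0],[-s,c,0],[0,0,1]])+[x,y,0]
def bar(a,y): return [.1-(.238*np.cos(a)-.003*np.sin(a)),y,.0955+.238*np.sin(a)+.003*np.cos(a)]
def res(p):
    FL,FR,BR,BL=(-.1,.14,.095),(-.1,-.14,.095),(.1,-.14,.095),(.1,.14,.095)
    b=[bar(p[3],.055),bar(p[3],-.055)]
    a=proj('top',W(p,[FL,FR,BR,BL]+b))-obsT
    c=proj('scene',W(p,[FR,FL,BR,b[1],b[0]]))-obsS
    return np.r_[a.ravel(),c.ravel()]
r=least_squares(res,[.505,.163,0,1.7],loss='soft_l1')
print(r.x,np.degrees(r.x[2:]));print(res(r.x).round(1));p=r.x
np.save('inc.npy',p)
print('bar now',W(p,[bar(p[3],0)]),'bar60',W(p,[bar(1.047,0)]))
T=cv2.imread('pics/top0.png');print(T[228:243,338:358].max(2))
E
```

```text
[0.50662549 0.16473783 0.00662845 1.69858087] [ 0.37978244 97.32151528]
[-0.8  0.3  0.   0.4  0.2 -0.9 -0.6 -0.8  1.2  0.1 -1.3 -0.  -1.6 -1.1
 -0.2 -1.7  0.5  2.4 -0.2  0.4 -0.2  0. ]
bar now [[0.63992813 0.16562144 0.33117719]] bar60 [[0.49018292 0.16462884 0.30309105]]
[[135 132 132 103  86  73  63  62  63  63  64  62  62  55  51  89 190 189
  181 179]
 [136 127  92  86  57  67  65  64  64  66  65  65  65  64  60  54  90 188
  186 189]
 [127  92  87  49  68  66  66  65  65  65  65  65  65  65  64  60  59 121
  192 188]
 [ 90  85  80  56  67  65  64  66  65  65  66  65  66  64  66  63  57  64
  155 191]
 [ 83  87  51  70  66  65  65  66  65  65  65  66  66  66  67  66  62  62
  121 193]
 [ 84  87  52  68  66  65  65  65  65  64  66  66  66  67  65  66  65  55
   71 198]
 [ 85  91  53  67  66  65  66  65  65  65  66  66  66  67  65  67  65  58
   75 204]
 [ 84  81  52  68  65  66  66  67  66  66  66  66  65  66  65  66  65  57
   76 203]
 [ 83  95  51  69  67  66  67  67  66  66  67  66  67  67  65  67  65  58
   79 194]
 [ 80  88  80  60  68  66  67  67  66  67  65  68  66  66  67  66  63  59
  102 196]
 [ 75  78  72  54  67  67  66  66  67  66  66  65  66  66  66  64  59  68
  157 196]
 [ 81  79  99  59  58  68  68  66  66  67  67  66  66  65  63  60  60 105
  182 195]
 [159  81  84 104  63  63  67  66  67  66  66  65  64  62  59  66 104 184
  173 191]
 [195 135  92  92 101  59  59  65  64  65  63  61  59  65  67 136 186 170
  165 169]
 [192 194 150 113  97 103 110  70  57  58  61  62  82 132 126 185 175 168
  163 162]]
```

Fit: the incubator is at (0.5066, 0.1647) with yaw 0.4°, and the lid is at 97°. The bar is at (0.640, 0.166, 0.331). The plan is to keep the finger line along world x (tool x=+y, tool y=+x) and place the samples at y offsets of −75, 0 and 75 mm.

```bash
python3 -m inch '[{"wz":9.5},{"wz":9.5},{"wz":9.5},{"wz":9.5},{"wz":9.5},{"wz":9.5},{"wz":9.5},{"wz":9.5},{}]' 1 40
python3 -c "
from station import sense
from scipy.spatial.transform import Rotation as R
s=sense();print(s['q'].round(3) if hasattr(s['q'],'round') else s['q']);print(R.from_quat(s['tool_rot']).as_matrix().round(3))"
```

```text
[ 1.152  0.528  1.434  0.     1.181 -0.179]
[[-0.971  0.238 -0.001]
 [ 0.238  0.971 -0.002]
 [ 0.    -0.002 -1.   ]]invalid input at $[0]: expected keys dx, dy, dz, wx, wy, wz
```

```bash
python3 -m inch '[{"dx":0,"dy":0,"dz":0,"wx":0,"wy":0,"wz":9.5},{"dx":0,"dy":0,"dz":0,"wx":0,"wy":0,"wz":9.5},{"dx":0,"dy":0,"dz":0,"wx":0,"wy":0,"wz":9.5},{"dx":0,"dy":0,"dz":0,"wx":0,"wy":0,"wz":9.5},{"dx":0,"dy":0,"dz":0,"wx":0,"wy":0,"wz":9.5},{"dx":0,"dy":0,"dz":0,"wx":0,"wy":0,"wz":9.5},{"dx":0,"dy":0,"dz":0,"wx":0,"wy":0,"wz":9.5},{"dx":0,"dy":0,"dz":0,"wx":0,"wy":0,"wz":9.5},{"dx":0,"dy":0,"dz":0,"wx":0,"wy":0,"wz":0}]' 1 40
python3 -c "
from station import sense
from scipy.spatial.transform import Rotation as R
s=sense();print(s['q']);print(R.from_quat(s['tool_rot']).as_matrix().round(3))"
```

```text
t: 1.23
tcp_pos: [0.1489, 0.6067, 0.3034]
tool_rot: [0.705, 0.709, -0.001, 0.0]
force: [0.3, 0.1, 0.8]
finger_gap: 0.997
gripper_force: 0.0
[ 1.15148463e+00  5.27983632e-01  1.43335001e+00 -3.20124266e-05
  1.18139198e+00  1.14604147e+00]
[[-0.005  1.    -0.   ]
 [ 1.     0.005 -0.001]
 [-0.001 -0.    -1.   ]]
```

```bash
python3 -m inch '[{"dx":-3,"dy":5,"dz":0,"wx":0,"wy":0,"wz":0},{"dx":-3,"dy":5,"dz":0,"wx":0,"wy":0,"wz":0},{"dx":-3,"dy":5,"dz":0,"wx":0,"wy":0,"wz":0},{"dx":-3,"dy":5,"dz":0,"wx":0,"wy":0,"wz":0},{"dx":-3,"dy":5,"dz":0,"wx":0,"wy":0,"wz":0},{"dx":-3,"dy":5,"dz":0,"wx":0,"wy":0,"wz":0},{"dx":-5,"dy":0,"dz":0,"wx":0,"wy":0,"wz":0},{"dx":-5,"dy":0,"dz":0,"wx":0,"wy":0,"wz":0},{"dx":-5,"dy":0,"dz":0,"wx":0,"wy":0,"wz":0},{"dx":-5,"dy":0,"dz":0,"wx":0,"wy":0,"wz":0}]' && python3 -m inch '[{"dx":-5,"dy":0,"dz":0,"wx":0,"wy":0,"wz":0},{"dx":-5,"dy":0,"dz":0,"wx":0,"wy":0,"wz":0},{"dx":-5,"dy":0,"dz":0,"wx":0,"wy":0,"wz":0},{"dx":-5,"dy":0,"dz":0,"wx":0,"wy":0,"wz":0},{"dx":-5,"dy":0,"dz":0,"wx":0,"wy":0,"wz":0},{"dx":-5,"dy":0,"dz":0,"wx":0,"wy":0,"wz":0},{"dx":-5,"dy":2,"dz":0,"wx":0,"wy":0,"wz":0},{"dx":0,"dy":0,"dz":0,"wx":0,"wy":0,"wz":0},{"dx":0,"dy":0,"dz":0,"wx":0,"wy":0,"wz":0}]'
```

```text
t: 2.48
tcp_pos: [0.4502, 0.2264, 0.3038]
tool_rot: [0.705, 0.71, -0.0, 0.0]
force: [0.4, 0.4, -0.1]
finger_gap: 0.999
gripper_force: 0.0
t: 3.6
tcp_pos: [0.4709, -0.1215, 0.3035]
tool_rot: [0.706, 0.709, -0.0, -0.001]
force: [0.4, 0.3, -0.3]
finger_gap: 0.997
gripper_force: 0.0
```

```bash
python3 -m inch '[{"dx":-0.4,"dy":-0.3,"dz":4,"wx":0,"wy":0,"wz":0},{"dx":0,"dy":0,"dz":5,"wx":0,"wy":0,"wz":0},{"dx":0,"dy":0,"dz":5,"wx":0,"wy":0,"wz":0},{"dx":0,"dy":0,"dz":4,"wx":0,"wy":0,"wz":0},{"dx":0,"dy":0,"dz":2.5,"wx":0,"wy":0,"wz":0},{"dx":0,"dy":0,"dz":1.5,"wx":0,"wy":0,"wz":0},{"dx":0,"dy":0,"dz":0,"wx":0,"wy":0,"wz":0},{"dx":0,"dy":0,"dz":0,"wx":0,"wy":0,"wz":0}]' && python3 -m inch '[{"dx":0,"dy":0,"dz":0,"wx":0,"wy":0,"wz":0},{"dx":0,"dy":0,"dz":0,"wx":0,"wy":0,"wz":0},{"dx":0,"dy":0,"dz":0,"wx":0,"wy":0,"wz":0},{"dx":0,"dy":0,"dz":0,"wx":0,"wy":0,"wz":0},{"dx":0,"dy":0,"dz":0,"wx":0,"wy":0,"wz":0},{"dx":0,"dy":0,"dz":0,"wx":0,"wy":0,"wz":0}]' 0 40
```

```text
t: 4.6
tcp_pos: [0.469, -0.1257, 0.0848]
tool_rot: [0.706, 0.709, 0.0, 0.001]
force: [-0.3, -0.7, 0.3]
finger_gap: 1.001
gripper_force: 0.0
t: 5.35
tcp_pos: [0.4689, -0.1261, 0.0848]
tool_rot: [0.706, 0.708, 0.0, 0.001]
force: [-1.0, 0.4, 6.2]
finger_gap: 0.499
gripper_force: 40.1
```

```bash
python3 -m inch '[{"dx":0,"dy":0,"dz":-2,"wx":0,"wy":0,"wz":0},{"dx":0,"dy":0,"dz":-4,"wx":0,"wy":0,"wz":0},{"dx":0,"dy":0,"dz":-5,"wx":0,"wy":0,"wz":0},{"dx":2.6,"dy":0.8,"dz":-3,"wx":0,"wy":0,"wz":0},{"dx":5,"dy":1,"dz":0,"wx":0,"wy":0,"wz":0},{"dx":5,"dy":1,"dz":0,"wx":0,"wy":0,"wz":0},{"dx":5,"dy":1,"dz":0,"wx":0,"wy":0,"wz":0},{"dx":5,"dy":0,"dz":0,"wx":0,"wy":0,"wz":0},{"dx":5,"dy":0,"dz":0,"wx":0,"wy":0,"wz":0},{"dx":5,"dy":0,"dz":0,"wx":0,"wy":0,"wz":0}]' && python3 -m inch '[{"dx":4,"dy":0,"dz":0,"wx":0,"wy":0,"wz":0},{"dx":0,"dy":0,"dz":0,"wx":0,"wy":0,"wz":0},{"dx":0,"dy":0,"dz":3,"wx":0,"wy":0,"wz":0},{"dx":0,"dy":0,"dz":3,"wx":0,"wy":0,"wz":0},{"dx":0,"dy":0,"dz":2,"wx":0,"wy":0,"wz":0},{"dx":0,"dy":0,"dz":1,"wx":0,"wy":0,"wz":0},{"dx":0,"dy":0,"dz":0,"wx":0,"wy":0,"wz":0},{"dx":0,"dy":0,"dz":0,"wx":0,"wy":0,"wz":0}]'
```

```text
t: 6.6
tcp_pos: [0.5049, 0.2017, 0.2238]
tool_rot: [0.706, 0.708, -0.0, -0.0]
force: [-0.2, -0.6, -2.0]
finger_gap: 0.501
gripper_force: 41.3
t: 7.6
tcp_pos: [0.5059, 0.24, 0.1347]
tool_rot: [0.706, 0.708, 0.001, 0.0]
force: [0.6, 0.3, -2.4]
finger_gap: 0.498
gripper_force: 41.3
```

```bash
python3 -m inch '[{"dx":0,"dy":0,"dz":1.2,"wx":0,"wy":0,"wz":0},{"dx":0,"dy":0,"dz":0.7,"wx":0,"wy":0,"wz":0},{"dx":0,"dy":0,"dz":0.4,"wx":0,"wy":0,"wz":0},{"dx":0,"dy":0,"dz":0,"wx":0,"wy":0,"wz":0},{"dx":0,"dy":0,"dz":0,"wx":0,"wy":0,"wz":0}]'
```

```text
t: 8.22
tcp_pos: [0.5054, 0.2403, 0.1109]
tool_rot: [0.706, 0.708, 0.0, 0.0]
force: [0.7, 0.4, -2.0]
finger_gap: 0.497
gripper_force: 41.3
```

```bash
python3 -m inch '[{"dx":0,"dy":0,"dz":0.1,"wx":0,"wy":0,"wz":0},{"dx":0,"dy":0,"dz":0,"wx":0,"wy":0,"wz":0}]' && python3 -m inch '[{"dx":0,"dy":0,"dz":0,"wx":0,"wy":0,"wz":0},{"dx":0,"dy":0,"dz":0,"wx":0,"wy":0,"wz":0},{"dx":0,"dy":0,"dz":0,"wx":0,"wy":0,"wz":0},{"dx":0,"dy":0,"dz":0,"wx":0,"wy":0,"wz":0},{"dx":0,"dy":0,"dz":-1,"wx":0,"wy":0,"wz":0},{"dx":0,"dy":0,"dz":-3,"wx":0,"wy":0,"wz":0},{"dx":0,"dy":0,"dz":-5,"wx":0,"wy":0,"wz":0},{"dx":-5,"dy":0,"dz":-2,"wx":0,"wy":0,"wz":0},{"dx":-5,"dy":0,"dz":0,"wx":0,"wy":0,"wz":0},{"dx":-5,"dy":0,"dz":0,"wx":0,"wy":0,"wz":0}]' 1 && python3 -m inch '[{"dx":-5,"dy":0,"dz":0,"wx":0,"wy":0,"wz":0},{"dx":-5,"dy":0,"dz":0,"wx":0,"wy":0,"wz":0},{"dx":-5,"dy":3,"dz":0,"wx":0,"wy":0,"wz":0},{"dx":-5,"dy":3,"dz":0,"wx":0,"wy":0,"wz":0},{"dx":-4,"dy":4,"dz":0,"wx":0,"wy":0,"wz":0},{"dx":-3.5,"dy":3.8,"dz":0,"wx":0,"wy":0,"wz":0},{"dx":0,"dy":0,"dz":0,"wx":0,"wy":0,"wz":0},{"dx":0,"dy":0,"dz":0,"wx":0,"wy":0,"wz":0}]'
```

```text
t: 8.48
tcp_pos: [0.5054, 0.2402, 0.11]
tool_rot: [0.706, 0.708, 0.0, 0.0]
force: [-0.6, 0.0, -2.5]
finger_gap: 0.502
gripper_force: 41.3
t: 9.72
tcp_pos: [0.506, 0.089, 0.2213]
tool_rot: [0.706, 0.709, 0.001, 0.001]
force: [0.1, -0.6, 1.1]
finger_gap: 1.002
gripper_force: 0.0
t: 10.72
tcp_pos: [0.6439, -0.1837, 0.2198]
tool_rot: [0.706, 0.708, -0.0, -0.001]
force: [-0.5, 1.5, -0.3]
finger_gap: 0.996
gripper_force: 0.0
```

```bash
python3 -c "
from h import *
cv2.imwrite('pics/t1.png',cv2.resize(eyes.snapshot('top')[120:280,140:460,::-1],None,fx=2.5,fy=2.5))"
python3 -m inch '[{"dx":0,"dy":0,"dz":3,"wx":0,"wy":0,"wz":0},{"dx":0,"dy":0,"dz":4,"wx":0,"wy":0,"wz":0},{"dx":0,"dy":0,"dz":3,"wx":0,"wy":0,"wz":0},{"dx":0,"dy":0,"dz":2,"wx":0,"wy":0,"wz":0},{"dx":0,"dy":0,"dz":1.2,"wx":0,"wy":0,"wz":0},{"dx":0,"dy":0,"dz":0,"wx":0,"wy":0,"wz":0},{"dx":0,"dy":0,"dz":0,"wx":0,"wy":0,"wz":0}]' && python3 -m inch '[{"dx":0,"dy":0,"dz":0,"wx":0,"wy":0,"wz":0},{"dx":0,"dy":0,"dz":0,"wx":0,"wy":0,"wz":0},{"dx":0,"dy":0,"dz":0,"wx":0,"wy":0,"wz":0},{"dx":0,"dy":0,"dz":0,"wx":0,"wy":0,"wz":0},{"dx":0,"dy":0,"dz":0,"wx":0,"wy":0,"wz":0}]' 0 40
```

```text
t: 11.65
tcp_pos: [0.6455, -0.1845, 0.0891]
tool_rot: [0.706, 0.708, 0.0, 0.001]
force: [0.3, 0.2, 0.4]
finger_gap: 1.001
gripper_force: 0.0
t: 12.28
tcp_pos: [0.6454, -0.1846, 0.0891]
tool_rot: [0.706, 0.708, 0.0, 0.001]
force: [-0.8, 0.2, 4.9]
finger_gap: 0.641
gripper_force: 42.3
```

View pics/t1.png

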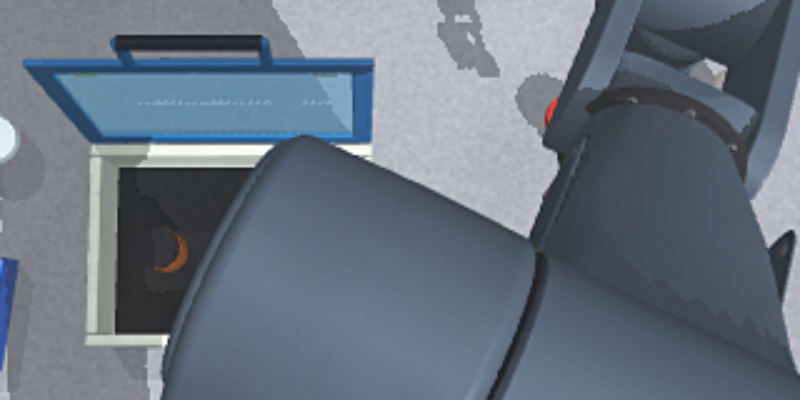

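The jar stands upright in the tray (crop px 165,250), and the pot is gripped. I'll move in x first so the arm stays clear of the lid.

```bash
python3 -m inch '[{"dx":0,"dy":0,"dz":-2,"wx":0,"wy":0,"wz":0},{"dx":0,"dy":0,"dz":-4,"wx":0,"wy":0,"wz":0},{"dx":0,"dy":-2,"dz":-5,"wx":0,"wy":0,"wz":0},{"dx":1,"dy":-4,"dz":-3,"wx":0,"wy":0,"wz":0},{"dx":3,"dy":-4,"dz":0,"wx":0,"wy":0,"wz":0},{"dx":5,"dy":-3,"dz":0,"wx":0,"wy":0,"wz":0},{"dx":5,"dy":-0.9,"dz":0,"wx":0,"wy":0,"wz":0},{"dx":5,"dy":0,"dz":0,"wx":0,"wy":0,"wz":0},{"dx":5,"dy":0,"dz":0,"wx":0,"wy":0,"wz":0},{"dx":5,"dy":0,"dz":0,"wx":0,"wy":0,"wz":0}]' && python3 -m inch '[{"dx":4,"dy":0,"dz":0,"wx":0,"wy":0,"wz":0},{"dx":2,"dy":0,"dz":0,"wx":0,"wy":0,"wz":0},{"dx":0,"dy":0,"dz":3,"wx":0,"wy":0,"wz":0},{"dx":0,"dy":0,"dz":4,"wx":0,"wy":0,"wz":0},{"dx":0,"dy":0,"dz":2,"wx":0,"wy":0,"wz":0},{"dx":0,"dy":0,"dz":1,"wx":0,"wy":0,"wz":0},{"dx":0,"dy":0,"dz":0,"wx":0,"wy":0,"wz":0},{"dx":0,"dy":0,"dz":0,"wx":0,"wy":0,"wz":0}]'
```

```text
t: 13.52
tcp_pos: [0.5047, 0.1067, 0.2288]
tool_rot: [0.706, 0.708, 0.0, 0.0]
force: [0.1, -0.3, -0.6]
finger_gap: 0.641
gripper_force: 42.5
t: 14.52
tcp_pos: [0.5052, 0.1653, 0.1289]
tool_rot: [0.706, 0.708, 0.001, 0.001]
force: [-0.1, 0.3, -0.9]
finger_gap: 0.644
gripper_force: 42.5
```

```bash
python3 -m inch '[{"dx":0,"dy":0,"dz":0.8,"wx":0,"wy":0,"wz":0},{"dx":0,"dy":0,"dz":0.4,"wx":0,"wy":0,"wz":0},{"dx":0,"dy":0,"dz":0.2,"wx":0,"wy":0,"wz":0},{"dx":0,"dy":0,"dz":0,"wx":0,"wy":0,"wz":0},{"dx":0,"dy":0,"dz":0,"wx":0,"wy":0,"wz":0}]' && python3 -m inch '[{"dx":0,"dy":0,"dz":0,"wx":0,"wy":0,"wz":0},{"dx":0,"dy":0,"dz":0,"wx":0,"wy":0,"wz":0},{"dx":0,"dy":0,"dz":0,"wx":0,"wy":0,"wz":0},{"dx":0,"dy":0,"dz":0,"wx":0,"wy":0,"wz":0},{"dx":0,"dy":0,"dz":-1,"wx":0,"wy":0,"wz":0},{"dx":0,"dy":0,"dz":-4,"wx":0,"wy":0,"wz":0},{"dx":0,"dy":0,"dz":-5,"wx":0,"wy":0,"wz":0},{"dx":-5,"dy":0,"dz":-2,"wx":0,"wy":0,"wz":0},{"dx":-5,"dy":0,"dz":0,"wx":0,"wy":0,"wz":0},{"dx":-5,"dy":0,"dz":0,"wx":0,"wy":0,"wz":0}]' 1 && python3 -m inch '[{"dx":-5,"dy":0,"dz":0,"wx":0,"wy":0,"wz":0},{"dx":-5,"dy":0,"dz":0,"wx":0,"wy":0,"wz":0},{"dx":-5,"dy":0,"dz":0,"wx":0,"wy":0,"wz":0},{"dx":-5,"dy":0,"dz":0,"wx":0,"wy":0,"wz":0},{"dx":-5,"dy":-0.5,"dz":0,"wx":0,"wy":0,"wz":0},{"dx":-4,"dy":-0.6,"dz":0,"wx":0,"wy":0,"wz":0},{"dx":-3,"dy":0,"dz":0,"wx":0,"wy":0,"wz":0},{"dx":0,"dy":0,"dz":0,"wx":0,"wy":0,"wz":0},{"dx":0,"dy":0,"dz":0,"wx":0,"wy":0,"wz":0}]'
```

```text
t: 15.15
tcp_pos: [0.5044, 0.1652, 0.1141]
tool_rot: [0.706, 0.708, -0.0, -0.0]
force: [-1.6, 0.4, 3.0]
finger_gap: 0.638
gripper_force: 42.6
t: 16.4
tcp_pos: [0.5052, 0.014, 0.2353]
tool_rot: [0.706, 0.709, 0.001, 0.001]
force: [1.2, 0.3, -0.7]
finger_gap: 1.004
gripper_force: 0.0
t: 17.52
tcp_pos: [0.4949, -0.3039, 0.2341]
tool_rot: [0.706, 0.708, 0.0, -0.001]
force: [-0.5, -0.3, -0.7]
finger_gap: 0.999
gripper_force: 0.0
```

Next, down to 0.104 m at the flask and grip its neck.

```bash
python3 -m inch '[{"dx":-0.2,"dy":0,"dz":4,"wx":0,"wy":0,"wz":0},{"dx":0,"dy":0,"dz":4,"wx":0,"wy":0,"wz":0},{"dx":0,"dy":0,"dz":3,"wx":0,"wy":0,"wz":0},{"dx":0,"dy":0,"dz":1.5,"wx":0,"wy":0,"wz":0},{"dx":0,"dy":0,"dz":0.5,"wx":0,"wy":0,"wz":0},{"dx":0,"dy":0,"dz":0,"wx":0,"wy":0,"wz":0},{"dx":0,"dy":0,"dz":0,"wx":0,"wy":0,"wz":0}]' && python3 -m inch '[{"dx":0,"dy":0,"dz":0,"wx":0,"wy":0,"wz":0},{"dx":0,"dy":0,"dz":0,"wx":0,"wy":0,"wz":0},{"dx":0,"dy":0,"dz":0,"wx":0,"wy":0,"wz":0},{"dx":0,"dy":0,"dz":0,"wx":0,"wy":0,"wz":0},{"dx":0,"dy":0,"dz":0,"wx":0,"wy":0,"wz":0},{"dx":0,"dy":0,"dz":0,"wx":0,"wy":0,"wz":0},{"dx":0,"dy":0,"dz":0,"wx":0,"wy":0,"wz":0}]' 0 40
```

```text
t: 18.4
tcp_pos: [0.4958, -0.3072, 0.1051]
tool_rot: [0.706, 0.708, 0.0, 0.001]
force: [0.1, -0.6, 0.6]
finger_gap: 1.0
gripper_force: 0.0
t: 19.27
tcp_pos: [0.4954, -0.3069, 0.1041]
tool_rot: [0.706, 0.708, 0.0, 0.0]
force: [-0.1, -0.0, 3.6]
finger_gap: 0.245
gripper_force: 39.1
```

```bash
python3 -m inch '[{"dx":0,"dy":0,"dz":-2,"wx":0,"wy":0,"wz":0},{"dx":0,"dy":0,"dz":-4,"wx":0,"wy":0,"wz":0},{"dx":0,"dy":0,"dz":-5,"wx":0,"wy":0,"wz":0},{"dx":2.7,"dy":0.5,"dz":-2,"wx":0,"wy":0,"wz":0},{"dx":5,"dy":0.5,"dz":0,"wx":0,"wy":0,"wz":0},{"dx":5,"dy":0,"dz":0,"wx":0,"wy":0,"wz":0},{"dx":5,"dy":0,"dz":0,"wx":0,"wy":0,"wz":0},{"dx":5,"dy":0,"dz":0,"wx":0,"wy":0,"wz":0},{"dx":5,"dy":0,"dz":0,"wx":0,"wy":0,"wz":0},{"dx":5,"dy":0,"dz":0,"wx":0,"wy":0,"wz":0}]' && python3 -m inch '[{"dx":4,"dy":0,"dz":0,"wx":0,"wy":0,"wz":0},{"dx":3,"dy":0,"dz":0,"wx":0,"wy":0,"wz":0},{"dx":0,"dy":0,"dz":3,"wx":0,"wy":0,"wz":0},{"dx":0,"dy":0,"dz":3,"wx":0,"wy":0,"wz":0},{"dx":0,"dy":0,"dz":2,"wx":0,"wy":0,"wz":0},{"dx":0,"dy":0,"dz":1,"wx":0,"wy":0,"wz":0},{"dx":0,"dy":0,"dz":0,"wx":0,"wy":0,"wz":0},{"dx":0,"dy":0,"dz":0,"wx":0,"wy":0,"wz":0}]'
```

```text
t: 20.52
tcp_pos: [0.5036, 0.0218, 0.2335]
tool_rot: [0.706, 0.708, -0.0, -0.0]
force: [1.3, -0.6, -0.8]
finger_gap: 0.246
gripper_force: 39.3
t: 21.52
tcp_pos: [0.5043, 0.0902, 0.1445]
tool_rot: [0.706, 0.708, 0.0, 0.0]
force: [-0.3, -1.2, -1.1]
finger_gap: 0.246
gripper_force: 39.3
```

```bash
python3 -m inch '[{"dx":0,"dy":0,"dz":0.8,"wx":0,"wy":0,"wz":0},{"dx":0,"dy":0,"dz":0.5,"wx":0,"wy":0,"wz":0},{"dx":0,"dy":0,"dz":0.2,"wx":0,"wy":0,"wz":0},{"dx":0,"dy":0,"dz":0,"wx":0,"wy":0,"wz":0},{"dx":0,"dy":0,"dz":0,"wx":0,"wy":0,"wz":0}]' && python3 -m inch '[{"dx":0,"dy":0,"dz":0,"wx":0,"wy":0,"wz":0},{"dx":0,"dy":0,"dz":0,"wx":0,"wy":0,"wz":0},{"dx":0,"dy":0,"dz":0,"wx":0,"wy":0,"wz":0},{"dx":0,"dy":0,"dz":0,"wx":0,"wy":0,"wz":0},{"dx":0,"dy":0,"dz":0,"wx":0,"wy":0,"wz":0},{"dx":0,"dy":0,"dz":-2,"wx":0,"wy":0,"wz":0},{"dx":0,"dy":0,"dz":-5,"wx":0,"wy":0,"wz":0},{"dx":0,"dy":0,"dz":-5,"wx":0,"wy":0,"wz":0},{"dx":0,"dy":0,"dz":-5,"wx":0,"wy":0,"wz":0},{"dx":0,"dy":0,"dz":-5,"wx":0,"wy":0,"wz":0}]' 1 && python3 -m inch '[{"dx":0,"dy":0,"dz":-5,"wx":0,"wy":0,"wz":0},{"dx":0,"dy":0,"dz":-5,"wx":0,"wy":0,"wz":0},{"dx":0,"dy":0,"dz":-2,"wx":0,"wy":0,"wz":0},{"dx":0,"dy":0,"dz":0,"wx":0,"wy":0,"wz":0},{"dx":0,"dy":0,"dz":0,"wx":0,"wy":0,"wz":0}]' && python3 -c "
from h import *
a=eyes.snapshot('top');cv2.imwrite('pics/t2f.png',a[:,:,::-1])
b=eyes.snapshot('scene')
cv2.imwrite('pics/s2f.png',b[:,:,::-1])
cv2.imwrite('pics/t2.png',np.hstack([cv2.resize(x,(400,360)) for x in (a[110:290,120:320,::-1],b[90:270,240:440,::-1])]))"
```

```text
t: 22.15
tcp_pos: [0.5036, 0.0902, 0.1291]
tool_rot: [0.706, 0.708, -0.0, -0.0]
force: [-1.2, -0.7, 3.4]
finger_gap: 0.244
gripper_force: 39.6
t: 23.4
tcp_pos: [0.5034, 0.0902, 0.3506]
tool_rot: [0.706, 0.708, 0.0, 0.0]
force: [0.2, -0.5, -0.2]
finger_gap: 0.999
gripper_force: 0.0
t: 24.02
tcp_pos: [0.5031, 0.0902, 0.4674]
tool_rot: [0.706, 0.708, -0.001, -0.001]
force: [0.6, -0.4, -0.5]
finger_gap: 0.996
gripper_force: 0.0
```

View pics/t2.png

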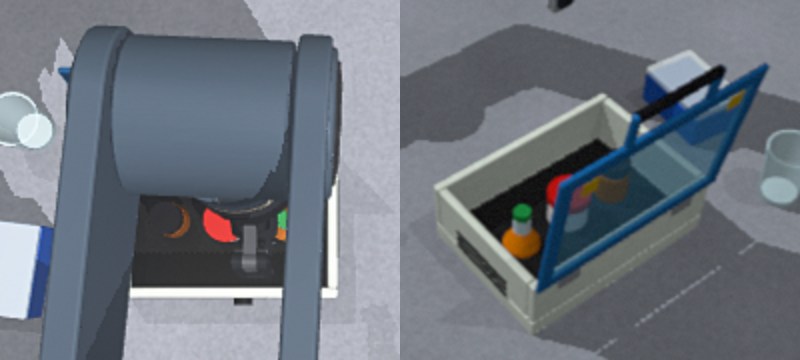

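All three samples stand upright in the tray and the lid hasn't moved. Now over the bar and down.

```bash
python3 -m inch '[{"dx":2.5,"dy":4.5,"dz":0,"wx":0,"wy":0,"wz":0},{"dx":2.5,"dy":4.5,"dz":0,"wx":0,"wy":0,"wz":0},{"dx":2.5,"dy":4.7,"dz":0,"wx":0,"wy":0,"wz":0},{"dx":0,"dy":0,"dz":0,"wx":0,"wy":0,"wz":0},{"dx":0,"dy":0,"dz":0,"wx":0,"wy":0,"wz":0}]' && python3 -c "
from h import *
b=eyes.snapshot('scene');cv2.imwrite('pics/s3.png',cv2.resize(b[50:260,250:450,::-1],None,fx=2.8,fy=2.8))"
```

```text
t: 24.75
tcp_pos: [0.64, 0.1655, 0.4671]
tool_rot: [0.706, 0.708, -0.002, -0.001]
force: [0.2, -0.7, 0.7]
finger_gap: 1.0
gripper_force: 0.0
```

View pics/s3.png

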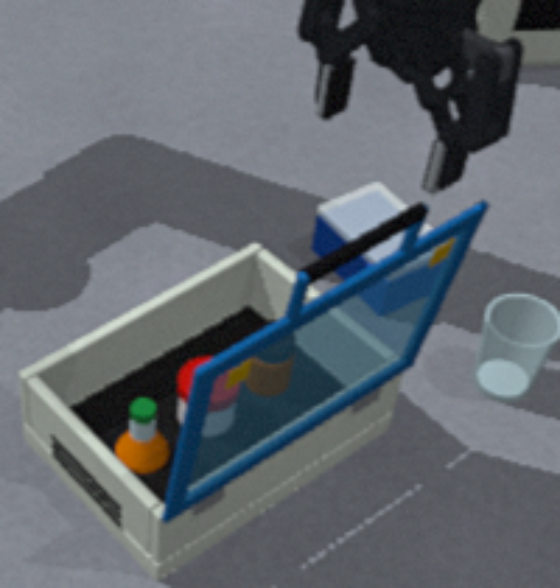

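The fingers are centred above the bar and straddle it (crop px 365,240). Lowering 8 cm.

```bash
python3 -m inch '[{"dx":0,"dy":0,"dz":3,"wx":0,"wy":0,"wz":0},{"dx":0,"dy":0,"dz":3,"wx":0,"wy":0,"wz":0},{"dx":0,"dy":0,"dz":1.5,"wx":0,"wy":0,"wz":0},{"dx":0,"dy":0,"dz":0.5,"wx":0,"wy":0,"wz":0},{"dx":0,"dy":0,"dz":0,"wx":0,"wy":0,"wz":0},{"dx":0,"dy":0,"dz":0,"wx":0,"wy":0,"wz":0}]' && python3 -m inch '[{"dx":0,"dy":0,"dz":0,"wx":0,"wy":0,"wz":0},{"dx":0,"dy":0,"dz":0,"wx":0,"wy":0,"wz":0},{"dx":0,"dy":0,"dz":0,"wx":0,"wy":0,"wz":0},{"dx":0,"dy":0,"dz":0,"wx":0,"wy":0,"wz":0},{"dx":0,"dy":0,"dz":0,"wx":0,"wy":0,"wz":0},{"dx":0,"dy":0,"dz":0,"wx":0,"wy":0,"wz":0},{"dx":0,"dy":0,"dz":0,"wx":0,"wy":0,"wz":0},{"dx":0,"dy":0,"dz":0,"wx":0,"wy":0,"wz":0}]' 0 40; python3 -c "
from h import *
b=eyes.snapshot('scene');cv2.imwrite('pics/s4.png',cv2.resize(b[50:260,250:450,::-1],None,fx=2.8,fy=2.8))"
```

```text
t: 25.55
tcp_pos: [0.641, 0.1657, 0.3903]
tool_rot: [0.706, 0.708, 0.001, 0.001]
force: [0.1, -0.3, -0.2]
finger_gap: 0.999
gripper_force: 0.0
t: 26.55
tcp_pos: [0.6407, 0.1657, 0.389]
tool_rot: [0.706, 0.708, 0.0, 0.0]
force: [0.5, -0.5, 0.4]
finger_gap: 0.121
gripper_force: 39.0
```

View pics/s4.png

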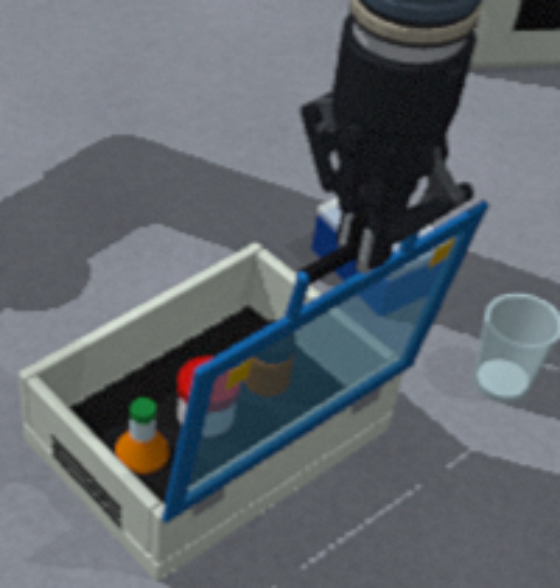

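The bar is gripped (opening about 10 mm) and the lid is still upright. Next I'll work out the arc rows.

```bash
python3 - <<'E'
import numpy as np
H=np.array([.6066,.0955]);l=.058
def st(k):
    a=np.radians(97.5-k*37.5); th=np.radians(18*k)
    b=H+[-(.238*np.cos(a)-.003*np.sin(a)),.238*np.sin(a)+.003*np.cos(a)]
    z=np.array([np.sin(th),-np.cos(th)]);y=np.array([np.cos(th),np.sin(th)])
    return b-l*z,y,z
s=st(0)[0];print(s)
n=18
for i in range(n):
    p,y,z=st(i/n);q=st((i+1)/n)[0];d=(q-p)*100;print(i,'dy %.2f dz %.2f'%(d@y,d@z),q.round(4))
E
```

```text
[0.64063957 0.3890723 ]
0 dy -0.96 dz -0.11 [0.631  0.3901]
1 dy -0.96 dz -0.09 [0.6214 0.3909]
2 dy -0.96 dz -0.07 [0.6118 0.3913]
3 dy -0.96 dz -0.06 [0.6021 0.3914]
4 dy -0.97 dz -0.04 [0.5924 0.3911]
5 dy -0.97 dz -0.03 [0.5828 0.3905]
6 dy -0.97 dz -0.01 [0.5732 0.3896]
7 dy -0.97 dz 0.01 [0.5636 0.3884]
8 dy -0.97 dz 0.02 [0.554  0.3868]
9 dy -0.97 dz 0.04 [0.5446 0.3849]
10 dy -0.96 dz 0.06 [0.5352 0.3827]
11 dy -0.96 dz 0.07 [0.5258 0.3801]
12 dy -0.96 dz 0.09 [0.5166 0.3773]
13 dy -0.96 dz 0.10 [0.5075 0.3741]
14 dy -0.96 dz 0.12 [0.4985 0.3706]
15 dy -0.96 dz 0.14 [0.4896 0.3668]
16 dy -0.95 dz 0.15 [0.4809 0.3627]
17 dy -0.95 dz 0.17 [0.4723 0.3583]
```

```bash
python3 -m inch '[{"dx":0,"dy":-0.96,"dz":-0.11,"wx":-1,"wy":0,"wz":0},{"dx":0,"dy":-0.96,"dz":-0.09,"wx":-1,"wy":0,"wz":0},{"dx":0,"dy":-0.96,"dz":-0.07,"wx":-1,"wy":0,"wz":0},{"dx":0,"dy":-0.96,"dz":-0.06,"wx":-1,"wy":0,"wz":0},{"dx":0,"dy":0,"dz":0,"wx":0,"wy":0,"wz":0}]' 0 60
```

```text
t: 27.22
tcp_pos: [0.6009, 0.1655, 0.3912]
tool_rot: [0.705, 0.708, 0.024, 0.025]
force: [1.4, 0.3, -1.4]
finger_gap: 0.119
gripper_force: 58.6
```

Forces are small and the tool is on the arc, so I'll carry on.

```bash
python3 -m inch '[{"dx":0,"dy":-0.97,"dz":-0.04,"wx":-1,"wy":0,"wz":0},{"dx":0,"dy":-0.97,"dz":-0.03,"wx":-1,"wy":0,"wz":0},{"dx":0,"dy":-0.97,"dz":-0.01,"wx":-1,"wy":0,"wz":0},{"dx":0,"dy":-0.97,"dz":0.01,"wx":-1,"wy":0,"wz":0},{"dx":0,"dy":-0.97,"dz":0.02,"wx":-1,"wy":0,"wz":0},{"dx":0,"dy":-0.97,"dz":0.04,"wx":-1,"wy":0,"wz":0},{"dx":0,"dy":-0.96,"dz":0.06,"wx":-1,"wy":0,"wz":0},{"dx":0,"dy":0,"dz":0,"wx":0,"wy":0,"wz":0}]' && python3 -m inch '[{"dx":0,"dy":-0.96,"dz":0.07,"wx":-1,"wy":0,"wz":0},{"dx":0,"dy":-0.96,"dz":0.09,"wx":-1,"wy":0,"wz":0},{"dx":0,"dy":-0.96,"dz":0.1,"wx":-1,"wy":0,"wz":0},{"dx":0,"dy":-0.96,"dz":0.12,"wx":-1,"wy":0,"wz":0},{"dx":0,"dy":-0.96,"dz":0.14,"wx":-1,"wy":0,"wz":0},{"dx":0,"dy":-0.95,"dz":0.15,"wx":-1,"wy":0,"wz":0},{"dx":0,"dy":-0.95,"dz":0.17,"wx":-1,"wy":0,"wz":0},{"dx":0,"dy":0,"dz":0,"wx":0,"wy":0,"wz":0},{"dx":0,"dy":0,"dz":0,"wx":0,"wy":0,"wz":0},{"dx":0,"dy":0,"dz":0,"wx":0,"wy":0,"wz":0}]'; python3 -c "
from h import *
b=eyes.snapshot('scene');cv2.imwrite('pics/s5.png',cv2.resize(b[50:260,230:430,::-1],None,fx=2.8,fy=2.8))"
```

```text
t: 28.22
tcp_pos: [0.5338, 0.1652, 0.3827]
tool_rot: [0.702, 0.705, 0.068, 0.068]
force: [-1.2, -2.9, 5.3]
finger_gap: 0.113
gripper_force: 59.3
t: 29.48
tcp_pos: [0.4715, 0.165, 0.3579]
tool_rot: [0.697, 0.7, 0.11, 0.11]
force: [-4.0, -1.8, 4.4]
finger_gap: 0.108
gripper_force: 61.2
```

View pics/s5.png

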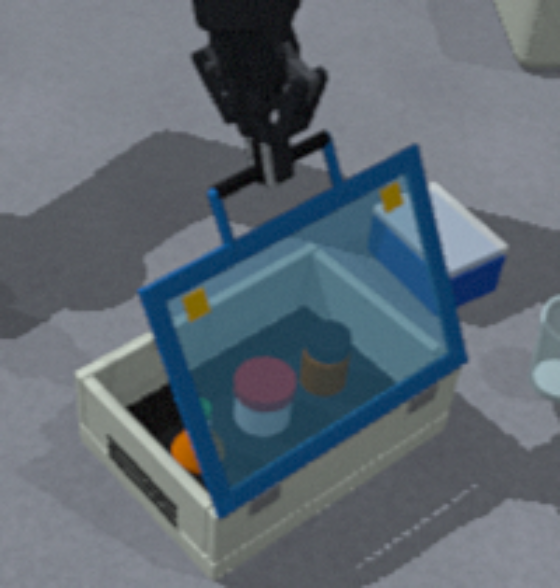

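The bar is still held and the samples stand upright behind the lid. The bar ends are at crop px (215,192) and (325,138), which I'll use to check the lid angle.

```bash
python3 - <<'E'
from h import *
p=np.load('inc.npy');o=np.array([[215,192],[325,138]])/2.8+[230,50]
for d in (54,57,60,63,66):
    a=np.radians(d);x=p[0]+.1-(.238*np.cos(a)-.003*np.sin(a));z=.0955+.238*np.sin(a)+.003*np.cos(a)
    print(d,(proj('scene',[[x,p[1]-.055,z],[x,p[1]+.055,z]])-o).round(1).tolist())
s=sense();print(s['t'],s['qd'])
E
```

```text
54 [[-6.4, 0.2], [-6.2, -0.2]]
57 [[-3.3, 0.1], [-2.8, -0.5]]
60 [[-0.0, 0.3], [0.8, -0.5]]
63 [[3.5, 0.9], [4.6, -0.2]]
66 [[7.1, 1.7], [8.4, 0.4]]
29.525 [ 0.00013279  0.00093142  0.00013481 -0.00154734 -0.00186063 -0.00058789]
```

The lid reads 60° and is at rest, so I'll hand the job in.

```bash
python3 -c "
from station import workorder
print(workorder.sign_off())"
```

```text
the job is handed in; nothing more can be done
None
```

The jar, pot and flask stand upright in the incubator's tray, and the gripper is still holding the lid's bar at about 60° open; the job was handed in at about 29.5 s, and sign-off returned no verdict.

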